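# Float-mount a small painted panel on a sloped easel

## Task

Pick up the little panel with the purple flower, tilt it to the slope of the table easel and set its back flush on the grey backing board, squarely over the two white adhesive strips beside the panel that is already up (either end up is fine). Press it on gently, no harder than a hand would, and finish like that: still gripping the panel and holding it pressed while the strips take, never letting go. Leave the other two panels, the ink bottle, the ink applicator, the mounted panel and the easel as they are.

Things in the scene. Friction and masses are not known exactly. Their poses are not given: they have to be found in the camera images.
- flower_panel: the panel to mount: cradled wooden painting panel, 100 mm long (its x), 50 mm wide (its y), 20 mm deep (its z), about 70 g, birch sides, open back; purple flower with a yellow centre on yellow-green. Lies painted face up on the table. Origin: centre of its back (underside); z out of the painted face. Held lightly across its width it can swivel a few degrees in the fingers when pressed
- place (a point): centre of the place on the backing's face where the panel's back centre goes, midway between two flat white adhesive strips (84 x 8 mm, 42 mm between centre lines; they do not hold anything yet). Axes: x up the slope along the strips, y to the left when looking up the slope, z square out of the face. The face slopes 18 to 37 degrees from level, different at each start
- backing: grey backing board, 210 mm up the slope (x) by 230 mm across (y), 6 mm thick, fixed on the easel's drawing board, lower edge against the easel's ledge, which stands 7 mm proud of its face. Origin: centre of its face, z out of the face; the place is 45 mm to +y of it. The slope is locked and does not give under a hand's push
- mounted_panel: a blue panel of the same size, already fixed to the backing side by side with the place, its centre 90 mm to -y of it (clear gap 40 mm). Origin: centre of its back; do not knock it
- easel: beech base frame of the table easel, 310 x 300 x 22 mm, fixed to the table. Origin: centre of its underside; x points from the low to the high side. The low side is turned to the robot's left and somewhat away from the robot. The drawing board (255 mm up the slope, 300 mm across, highest edge up to 195 mm over the table) hinges at the low side; a quadrant stay with a black hand screw at each side
- wave_panel: another panel of the same size lying face up on the table, teal and navy bands; origin centre of its underside; leave it
- dot_panel: another panel of the same size lying face up on the table, cream with red, orange and yellow dots; origin centre of its underside; leave it
- ink_bottle: small magenta ink bottle, 29 mm across, 80 mm tall, standing; origin centre of its underside; leave it
- applicator: wooden felt applicator, block 64 x 38 x 20 mm with a knob on top, 53 mm tall in all, standing on its felt; origin centre of its underside; leave it
Not all that is in view belongs to the job. What is shaped like the flower_panel but pink is not meant.

How it is judged:
By the outcome, as a careful person would: the job done as asked, in the order asked, and still so for the second after the job is handed in, while the arm keeps its last pose, push and grip.
It also fails if it takes over 42 s, if anything falls off the work surface, if the arm or the gripper's body presses on something with over 40 N, if the wrist force passes 120 N, or if a joint passes its speed limit or range.

## Robot

A 6-joint arm with a two-finger parallel gripper is mounted at the origin on the work surface. World frame = base frame: x ahead of the robot, y to its left, z up, the work surface at z = 0. Lengths are in m, angles in rad, forces in N, time in s.
With the tool pointing down it reaches from about 0.375 to 0.9 m from the base axis. Payload 3.1 kg.
Tool frame: the origin (TCP) lies on the centre line of the jaws, within the pads' length; the fingertips stand ahead of it and the grasp point (between the pads) lies 3 mm ahead of it (robot.tip_reach is the z of the fingertips in the tool frame, in m); z points along the fingers, y is the line along which they close (so a half turn about z gives the same grasp; the last joint's range is limited). The gripper opens to 87 mm and grips with 3 to 60 N. Pads are 19 mm wide; open, the fingers measure 117 mm over their backs; the gripper's body (75 mm by 190 mm) begins 51 mm behind the grasp point.
Start: joints at [-0.178, 0.527, 1.433, -0, 1.181, -0.178], TCP at [0.625, 0, 0.245] pointing down, gripper open.
Joint ranges: [-3.08, 3.08], [-0.75, 2.2], [0.22, 2.44], [-1.43, 4.57], [0, 2.65], [-2.85, 2.85]. Speed limits (rad/s): [2.79, 2.79, 3.14, 3.14, 3.14, 3.14].

## Interface

Orientations are given as a unit quaternion [x, y, z, w].
In Python, from rig import sensors, eyes, ticket, robot gives the robot as it stands.
- The arm moves only by the tool drive_tool, never from a script. Its argument "deltas" is a list that holds one entry, the list of rows, each a list of 6 numbers: the shift along the tool's x, y, z in mm, then the turn, a rotation vector about the tool's x, y, z in rad. A call has 1 to 8 rows; each row shifts and turns the commanded pose from where the row before left it, along the tool's axes as they then stand; what a row does not reach is not made up. A row lasts 1/12 s, in which the tool goes at most 41.7 mm and 7.16 degrees, less where a joint would pass 70% of its speed; a pose out of reach is approached as far as the arm can. A call is refused whole if a number of a shift passes 41.7 or a number of a turn 0.125, either way. A call with a gripper value outside its range is refused whole. "gripper" is the opening in per cent of the stroke, from 0 (shut) to 100 (fully open), set as the call begins (left out, the last holds). The fingers move at their own pace and stop on an object; "squeeze" is the grip in N (left out, the last holds). Time passes only in rows, so rows that do not move let the fingers close. It gives the time, the measured TCP pose, the force, the opening and the grip force at its end, in the units of the state.
- sensors.get_obs(): the state, without advancing time (a new reading comes with each control period).
- eyes.camera(name): name is "scene" or "side" or "wrist"; returns a dict with "img" (480x640x3 uint8, red, green, blue), "fov_y" (degrees; the focal length in pixels is half the picture's height over the tangent of half this angle, whatever the lens; pixels are square), "cx", "cy" (the principal point, pixels), "xyz" and "attitude" of the camera in the world; the wrist camera has in their place "hand_eye" (4x4, takes a point from camera to tool coordinates, whose origin is the TCP and whose axes are the flange's). Camera axes: x right, y up, looking along -z (the intrinsics and any distortion apply to the point x, -y, -z); pixel columns grow to the right and rows downward; lengths in m; the calibration is good to about 2 mm. A picture is of the moment at which its call begins: read the wrist's pose just before it. There is no depth.
- ticket.hand_in(): hands the job in; it is judged then, once.
The state is a dict: "time": time; "q": joint angles; "joint_velocities": joint speeds; "joint_torque": joint torques, N m; "position": TCP position; "tool_rot": TCP orientation; "ft_force": force on the tool from outside, world axes, zero at the start; "moment": the same for the moment, N m; "grip_width": finger opening in m; "grip_force": force on a finger pad.
Only numpy, scipy, OpenCV 4.12 (cv2) and the standard library are available. Lean on these libraries where they do the work, as an engineer would, in place of code of your own. Each camera call takes 0.05 s, during which the arm holds its last target. There are 200 camera calls.

## Working session

There is one attempt and no reset: what is moved stays moved. The work goes in short steps, Python scripts to look and compute and a tool call to move; the robot and the scene stay as the last step left them, time stands still between calls to the robot, and variables do not carry over. Pictures are saved under pics/ and viewed, at most 10 in all, crops included, and the job is handed in when it is done.

Besides the shell and the picture viewer there is one more tool, called after "Call:" as name(argument=value, ...), one argument or row to a line, values as JSON. drive_tool: Moves the arm, as the interface text tells. Its arguments: {"type":"object","properties":{"deltas":{"type":"array"},"gripper":{"type":"number"},"squeeze":{"type":"number"}},"required":["deltas"]}

```bash
ls; mkdir -p pics; python3 - <<'E'
from rig import sensors, eyes, robot
import cv2,numpy as np,pickle
o=sensors.get_obs();print({k:np.round(v,4) for k,v in o.items()},robot.tip_reach)
C={}
for n in("scene","side","wrist"):
    c=eyes.camera(n);C[n]=c;cv2.imwrite(f"pics/{n}0.png",c["img"][:,:,::-1]);print(n,{k:np.round(v,4).tolist() for k,v in c.items() if k!="img"})
pickle.dump((o,C),open("c0.pkl","wb"))
a=np.vstack([C["scene"]["img"],C["side"]["img"]])[:,:,::-1]
E
```

```text
pics
{'time': np.float64(0.0), 'q': array([-0.1785,  0.5285,  1.4339,  0.    ,  1.1814, -0.1785]), 'joint_velocities': array([ 0.0001, -0.0003, -0.0002,  0.0009, -0.0002,  0.0007]), 'joint_torque': array([-5.00000e-04, -4.40045e+01, -1.76594e+01,  6.33000e-02,
        5.83000e-02, -2.00000e-04]), 'position': array([6.243e-01, 1.000e-04, 2.436e-01]), 'tool_rot': array([ 7.071e-01,  7.071e-01, -6.000e-04, -9.000e-04]), 'ft_force': array([ 0.8378, -0.1574,  0.2   ]), 'moment': array([-0.0342, -0.0185, -0.0141]), 'grip_force': np.float64(0.0), 'grip_width': np.float64(0.0872)} 0.022
scene {'fov_y': 56.6571, 'cx': 314.7354, 'cy': 240.1997, 'xyz': [1.1304, 0.4617, 0.7528], 'attitude': [0.2003, 0.3391, 0.7902, 0.4695]}
side {'fov_y': 46.7175, 'cx': 318.8689, 'cy': 241.1879, 'xyz': [-0.3523, -0.7397, 0.8076], 'attitude': [0.4628, -0.1888, -0.3455, 0.7942]}
wrist {'fov_y': 69.4132, 'cx': 315.7278, 'cy': 238.4759, 'hand_eye': [[-0.0005, 0.9706, 0.2406, 0.0648], [1.0, 0.0005, 0.0, -0.0007], [-0.0001, 0.2406, -0.9706, -0.1397], [0.0, 0.0, 0.0, 1.0]]}
```

View pics/scene0.png

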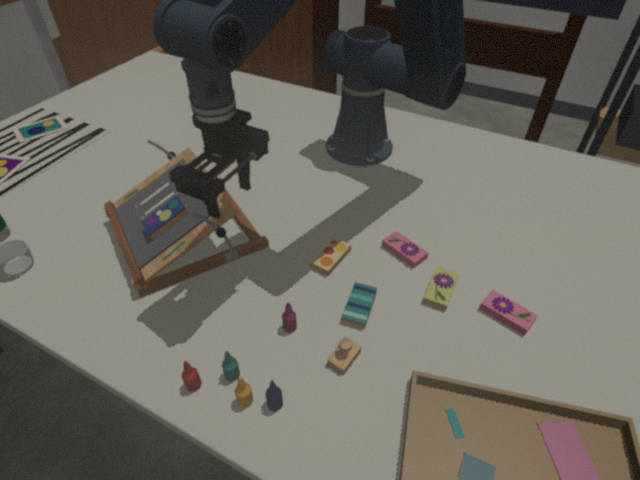

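View pics/side0.png

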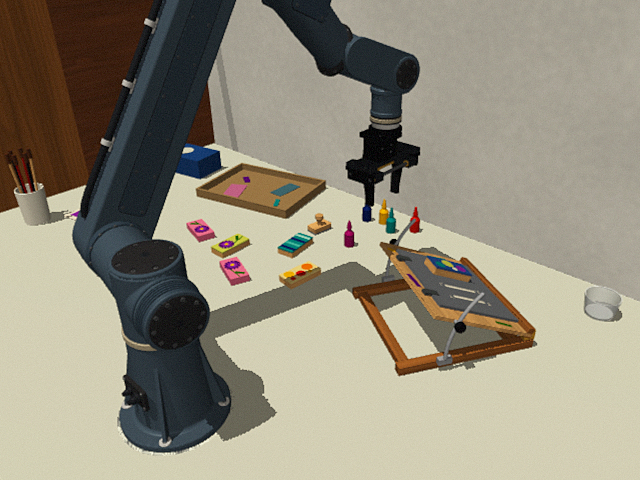

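Scene picture: the yellow-green panel with the purple flower is at (441,288). In the side picture it is at (230,245).

Candidates in the scene picture:
- Yellow-green flower panel at (441,288): this is the one.
- Pink flower panels at (405,248) and (508,310): decoys.
- dot_panel at (330,255).
- wave_panel at (360,303).

The easel, with two white strips beside the blue mounted panel, is at scene (175,215) and side (465,290).

```bash
cat > h.py <<'E'
import numpy as np,cv2,pickle
from scipy.spatial.transform import Rotation as R
def cam(c,o=None):
    f=240/np.tan(np.radians(c["fov_y"])/2)
    if "xyz" in c: M=R.from_quat(c["attitude"]).as_matrix();p=np.array(c["xyz"])
    else:
        T=np.eye(4);T[:3,:3]=R.from_quat(o["tool_rot"]).as_matrix();T[:3,3]=o["position"]
        T=T@np.array(c["hand_eye"]);M=T[:3,:3];p=T[:3,3]
    return f,c["cx"],c["cy"],M,p
def ray(k,uv):
    f,cx,cy,M,p=k;uv=np.atleast_2d(uv).astype(float)
    d=np.c_[(uv[:,0]-cx)/f,-(uv[:,1]-cy)/f,-np.ones(len(uv))]@M.T
    return p,d/np.linalg.norm(d,axis=1)[:,None]
def onplane(k,uv,n,d0):
    p,d=ray(k,uv);n=np.array(n);return p+d*((d0-p@n)/(d@n))[:,None]
def onz(k,uv,z): return onplane(k,uv,[0,0,1.],z)
def proj(k,X):
    f,cx,cy,M,p=k;q=(np.atleast_2d(X)-p)@M;return np.c_[cx+f*q[:,0]/-q[:,2],cy-f*q[:,1]/-q[:,2]]
def tri(k1,u1,k2,u2):
    (p,d),(q,e)=ray(k1,u1),ray(k2,u2);out=[]
    for a,b in zip(d,e):
        s=np.linalg.lstsq(np.c_[a,-b],q-p,rcond=None)[0];A=p+s[0]*a;B=q+s[1]*b;out.append(np.r_[(A+B)/2,np.linalg.norm(A-B)])
    return np.array(out)
E
python3 - <<'E'
from h import *
o,C=pickle.load(open("c0.pkl","rb"));ks=cam(C["scene"]);kd=cam(C["side"])
np.set_printoptions(precision=4,suppress=True)
for n,k in(("scene",ks),("side",kd)):
    im=C[n]["img"];h=cv2.cvtColor(im,cv2.COLOR_RGB2HSV)
    m=cv2.inRange(h,(27,110,110),(42,255,255));cs,_=cv2.findContours(cv2.morphologyEx(m,cv2.MORPH_CLOSE,np.ones((7,7))),0,2)
    for c in cs:
        if cv2.contourArea(c)>150:
            r=cv2.minAreaRect(c);b=cv2.boxPoints(r);print(n,r,onz(k,[r[0]],.02),onz(k,b,.02)[:,:2].round(3).tolist())
print("dot",onz(ks,[[330,255],[360,303],[405,248],[508,310],[346,352],[289,318]],.02))
print("easel",onz(ks,[[143,288],[266,242]],.0))
cr=lambda n,x,y,w,h,s:cv2.resize(C[n]["img"][y:y+h,x:x+w,::-1],None,fx=s,fy=s,interpolation=cv2.INTER_CUBIC)
a=cr("scene",95,140,180,150,4);b=cr("side",345,235,200,145,4)
cv2.imwrite("pics/es.png",a);cv2.imwrite("pics/ed.png",b)
E
```

```text
side ((229.6946258544922, 242.9069366455078), (10.629495620727539, 37.26206970214844), 64.44003295898438) [[0.4482 0.3945 0.02  ]] [[0.401, 0.421], [0.524, 0.422], [0.496, 0.368], [0.378, 0.369]]
dot [[0.4822 0.1468 0.02  ]
 [0.5768 0.2655 0.02  ]
 [0.378  0.2907 0.02  ]
 [0.4487 0.5391 0.02  ]
 [0.6962 0.2906 0.02  ]
 [0.6801 0.1555 0.02  ]]
easel [[ 0.7521 -0.1776  0.    ]
 [ 0.4995 -0.0195  0.    ]]
```

View pics/ed.png

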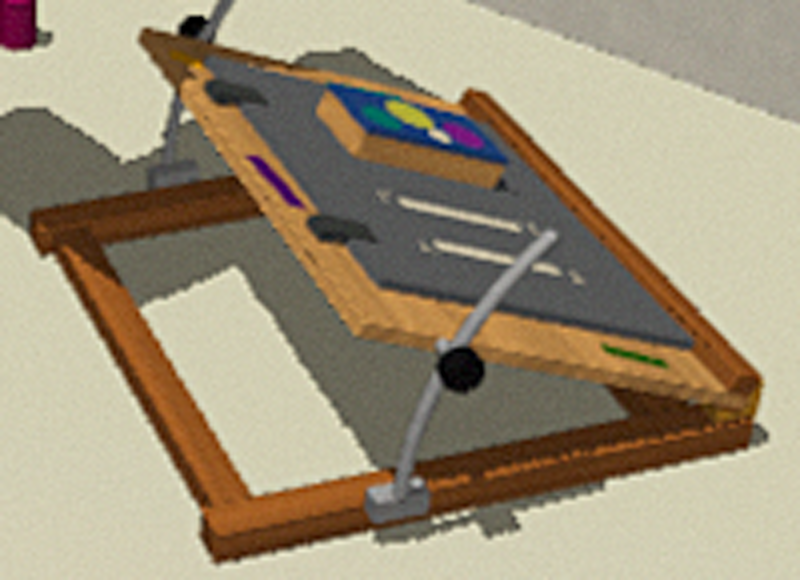

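View pics/es.png

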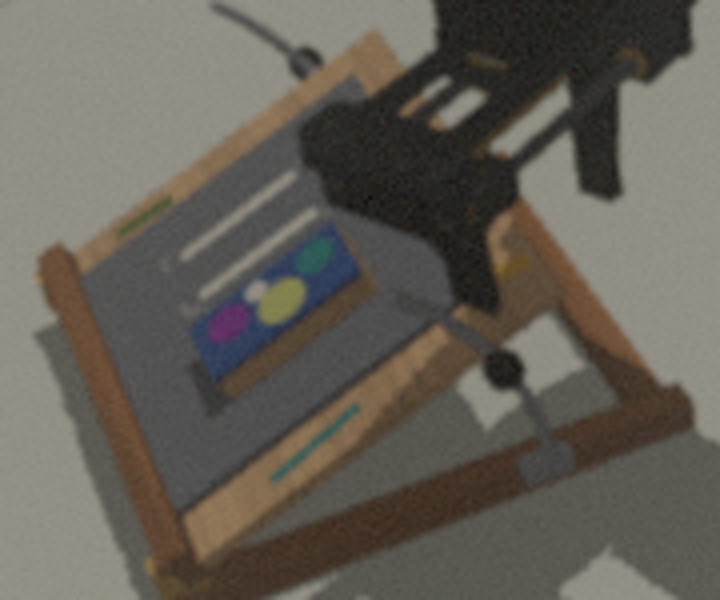

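```bash
python3 - <<'E'
from h import *
o,C=pickle.load(open("c0.pkl","rb"));ks=cam(C["scene"]);kd=cam(C["side"])
np.set_printoptions(precision=4,suppress=True)
print("tcp",proj(ks,[o["position"],[0,0,0]]),proj(kd,[o["position"],[0,0,0]]))
s=np.array([[182,258],[296,175],[202,296],[316,212]])/4+[95,140]
d=np.array([[558,270],[435,245],[520,228],[400,202]])/4+[345,235]
X=tri(ks,s,kd,d);print(X)
X=X[:,:3];x=X[1]-X[0]+X[3]-X[2];y=X[0]+X[1]-X[2]-X[3];n=np.cross(x,y);n/=np.linalg.norm(n)
print("centre",X.mean(0),"n",n,"tilt",np.degrees(np.arccos(abs(n[2]))),"x az",np.degrees(np.arctan2(x[1],x[0])),np.linalg.norm(x)/2,np.linalg.norm(y)/2)
# backing corners: scene(back-left low (85,275), low near(180,512)) side ((690,345)...)
s=np.array([[85,275],[178,512]])/4+[95,140]
# flower
for nme,k,z in(("scene",ks,.02),("side",kd,.02)):
    im=C[nme]["img"];c0=(441,288) if nme=="scene" else (230,245)
    x0,y0=c0[0]-26,c0[1]-26;h=cv2.cvtColor(im[y0:y0+52,x0:x0+52],cv2.COLOR_RGB2HSV);print(nme,h[26,8:48:4].tolist())
    m=cv2.inRange(h,(22,90,60),(45,255,255));print(cv2.countNonZero(m))
    m=cv2.morphologyEx(m,cv2.MORPH_CLOSE,np.ones((9,9)));c=max(cv2.findContours(m,0,2)[0],key=cv2.contourArea)
    r=cv2.minAreaRect(c);print(r[0][0]+x0,r[0][1]+y0,onz(k,[[r[0][0]+x0,r[0][1]+y0]],z),onz(k,cv2.boxPoints(r)+[x0,y0],z)[:,:2].tolist())
E
```

```text
tcp [[228.1737 192.1636]
 [358.4538 147.1907]] [[381.1484 189.8598]
 [175.3844 408.0326]]
[[ 0.5987 -0.3105  0.0761  0.0041]
 [ 0.5326 -0.2703  0.109   0.0043]
 [ 0.6196 -0.2747  0.0762  0.0049]
 [ 0.5549 -0.2346  0.1089  0.004 ]]
centre [ 0.5764 -0.2725  0.0925] n [ 0.3365 -0.2022  0.9197] tilt 23.114388196509193 x az 148.46950652680883 0.08344507755430526 0.04168504590000534
scene [[25, 22, 150], [28, 55, 131], [31, 91, 145], [33, 98, 128], [29, 94, 141], [29, 91, 134], [27, 81, 135], [29, 95, 142], [26, 24, 148], [26, 24, 147]]
382
438.3649616241455 292.99634742736816 [[0.473  0.4004 0.02  ]] [[0.5024648220816166, 0.3789675355712885], [0.4433193793751765, 0.37510135927534144], [0.4428711363988517, 0.4222802641256267], [0.5010915844879913, 0.42422632036210584]]
side [[28, 89, 211], [30, 183, 199], [142, 255, 99], [150, 200, 135], [144, 218, 167], [165, 109, 122], [31, 173, 159], [15, 151, 115], [16, 168, 112], [21, 68, 131]]
262
229.7000026702881 242.9000015258789 [[0.4482 0.3946 0.02  ]] [[0.4006209897617921, 0.42029332015394727], [0.5253945160300129, 0.42528857489308913], [0.4966406868218394, 0.3683521926396579], [0.37701240392723584, 0.36620957930626574]]
```

Call:
drive_tool(
  deltas=[
    [[37,-16,2,0,0,0],[37,-16,2,0,0,0],[37,-16,2,0,0,0],[37,-16,2,0,0,0],[37,-16,2,0,0,0],[37,-16,2,0,0,0],[37,-16,2,0,0,0],[37,-16,2,0,0,0]],
  ],
)

```text
time: 0.82
position: [0.4958, 0.2976, 0.2283]
tool_rot: [0.707, 0.707, -0.0, -0.0]
ft_force: [-0.6, 0.2, -0.8]
grip_width: 0.0871
grip_force: 0.0
```

Call:
drive_tool(
  deltas=[
    [[37,-16,2,0,0,0],[37,-12,2,0,0,0],[20,-4,2,0,0,0],[0,0,0,0,0,0],[0,0,0,0,0,0]],
  ],
)

```text
time: 1.23
position: [0.4641, 0.3909, 0.222]
tool_rot: [0.706, 0.708, -0.001, 0.0]
ft_force: [-0.3, -0.1, -0.3]
grip_width: 0.0872
grip_force: 0.0
```

```bash
python3 - <<'E'
from h import *
from rig import sensors,eyes
o=sensors.get_obs();c=eyes.camera("wrist");pickle.dump((o,c),open("c1.pkl","wb"));print(o["position"],o["tool_rot"],o["q"])
cv2.imwrite("pics/w1.png",c["img"][:,:,::-1])
E
```

```text
[0.46409867 0.39089021 0.22199453] [ 7.06049162e-01  7.08162591e-01 -5.59354609e-04  1.11170681e-04] [ 5.16256748e-01  5.29000076e-01  1.50258609e+00 -5.72813052e-04
  1.11102510e+00  5.13522349e-01]
```

View pics/w1.png

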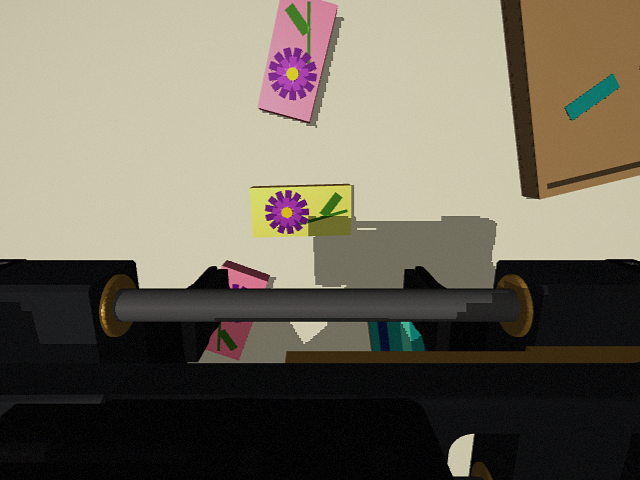

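Wrist picture: the yellow-green panel with the purple flower spans about (250..353, 185..236), centre (302,210). That confirms the choice; pink decoys are at (297,60) and (235,310).

```bash
python3 - <<'E'
from h import *
np.set_printoptions(precision=4,suppress=True)
o,c=pickle.load(open("c1.pkl","rb"));k=cam(c,o)
im=c["img"];h=cv2.cvtColor(im,cv2.COLOR_RGB2HSV);m=np.zeros(h.shape[:2],np.uint8)
m[175:245,240:365]=cv2.inRange(h,(20,85,60),(170,255,255))[175:245,240:365]
m=cv2.morphologyEx(cv2.morphologyEx(m,cv2.MORPH_OPEN,np.ones((3,3))),cv2.MORPH_CLOSE,np.ones((5,5)))
q=max(cv2.findContours(m,0,2)[0],key=cv2.contourArea).reshape(-1,2)
P=onz(k,q,.02)[:,:2]*1000;r=cv2.minAreaRect(P.astype(np.float32));print(r)
b=cv2.boxPoints(r);print(b);e=b[1]-b[0],b[2]-b[1];l=max(e,key=np.linalg.norm);print("az",np.degrees(np.arctan2(l[1],l[0])))
o2,C=pickle.load(open("c0.pkl","rb"));ks=cam(C["scene"]);kd=cam(C["side"])
print("stay near place",tri(ks,np.array([[212,5],[305,62]])/4+[95,140],kd,np.array([[550,235],[460,368]])/4+[345,235]))
E
```

```text
((448.30426025390625, 398.668212890625), (100.23175811767578, 50.56301498413086), 1.6842756271362305)
[[397.4669 422.4658]
 [398.9531 371.9246]
 [499.1416 374.8706]
 [497.6554 425.4118]]
az 1.6842636
stay near place [[ 0.4888 -0.3543  0.1789  0.0018]
 [ 0.4433 -0.3395  0.1169  0.0028]]
```

Call:
drive_tool(
  deltas=[
    [[8,-16,5,0,0,-0.123],[0,0,10,0,0,-0.123],[0,0,10,0,0,-0.123],[0,0,10,0,0,-0.123],[0,0,10,0,0,-0.123],[0,0,10,0,0,-0.123],[0,0,10,0,0,-0.123],[0,0,10,0,0,-0.123]],
  ],
)

```text
time: 1.95
position: [0.45, 0.3961, 0.1472]
tool_rot: [0.288, 0.958, -0.0, 0.0]
ft_force: [0.8, 0.6, 0.3]
grip_width: 0.0864
grip_force: 0.0
```

Call:
drive_tool(
  deltas=[
    [[0,0,10,0,0,-0.123],[0,0,10,0,0,-0.123],[0,0,5,0,0,-0.123],[0,0,5,0,0,-0.123],[0,0,5,0,0,-0.121],[0,0,0,0,0,0],[0,0,0,0,0,0]],
  ],
)

```text
time: 2.53
position: [0.4496, 0.3966, 0.1125]
tool_rot: [-0.01, 1.0, -0.0, -0.0]
ft_force: [-0.4, 0.0, 0.2]
grip_width: 0.087
grip_force: 0.0
```

```bash
python3 - <<'E'
from h import *
from rig import sensors
np.set_printoptions(precision=4,suppress=True)
o=sensors.get_obs();M=R.from_quat(o["tool_rot"]).as_matrix();print(o["position"],o["q"],M)
t=np.array([.4483,.3987,.024]);print("shift mm",M.T@(t-o["position"])*1000)
a=np.radians(91.68);y=np.array([np.cos(a),np.sin(a),0]);z=np.array([0,0,-1.]);W=np.c_[np.cross(y,z),y,z]
print("turn",R.from_matrix(M.T@W).as_rotvec())
E
```

```text
[0.4496 0.3966 0.1125] [ 0.5367  0.6676  1.6052 -0.0003  0.8697 -1.0549] [[-0.9998 -0.0209 -0.0006]
 [-0.0209  0.9998 -0.0006]
 [ 0.0006 -0.0006 -1.    ]]
shift mm [ 1.2217  2.1786 88.4503]
turn [-0.0006 -0.0006 -0.0084]
```

Call:
drive_tool(
  deltas=[
    [[1.2,2.2,20,0,0,-0.008],[0,0,25,0,0,0],[0,0,25,0,0,0],[0,0,12,0,0,0],[0,0,6,0,0,0],[0,0,0,0,0,0],[0,0,0,0,0,0]],
  ],
)

```text
time: 3.12
position: [0.4484, 0.4003, 0.0252]
tool_rot: [-0.017, 1.0, 0.0, 0.0]
ft_force: [1.2, -0.2, -0.1]
grip_width: 0.0872
grip_force: 0.0
```

Call:
drive_tool(
  deltas=[
    [[0,0,0,0,0,0],[0,0,0,0,0,0],[0,0,0,0,0,0],[0,0,0,0,0,0],[0,0,0,0,0,0],[0,0,0,0,0,0]],
  ],
  gripper=40,
  squeeze=25,
)

```text
time: 3.62
position: [0.4478, 0.4003, 0.0248]
tool_rot: [-0.017, 1.0, 0.0, 0.0]
ft_force: [0.1, -0.6, -0.5]
grip_width: 0.0545
grip_force: 0.0
```

Call:
drive_tool(
  deltas=[
    [[0,-1.5,1,0,0,0.003],[0,0,0,0,0,0],[0,0,0,0,0,0],[0,0,0,0,0,0],[0,0,0,0,0,0],[0,0,0,0,0,0]],
  ],
)

```text
time: 4.12
position: [0.4481, 0.3993, 0.0241]
tool_rot: [-0.015, 1.0, 0.001, 0.001]
ft_force: [-1.1, 2.0, 5.2]
grip_width: 0.0497
grip_force: 25.0
```

Call:
drive_tool(
  deltas=[
    [[0,0,-10,0,0,0],[0,0,-30,0,0,0],[0,0,-38,0,0,0.0],[0,0,-40,0,0,0.1],[0,0,-40,0,0,0.12],[0,0,-40,0,0,0.12],[0,0,-35,0,0,0.12],[0,0,-20,0,0,0.12]],
  ],
)

```text
time: 4.78
position: [0.4488, 0.399, 0.2815]
tool_rot: [0.274, 0.962, 0.002, 0.002]
ft_force: [1.4, 0.1, -0.9]
grip_width: 0.0499
grip_force: 25.0
```

```bash
python3 - <<'E'
from h import *
from rig import sensors
np.set_printoptions(precision=4,suppress=True)
o=sensors.get_obs();M=R.from_quat(o["tool_rot"]).as_matrix();print(o["position"],o["q"],o["grip_width"],o["grip_force"],o["ft_force"])
t=np.array([.661,-.325,.28]);print("shift mm",M.T@(t-o["position"])*1000)
a=np.radians(58.47);y=np.array([np.cos(a),np.sin(a),0]);z=np.array([0,0,-1.]);W=np.c_[np.cross(y,z),y,z]
print("turn",R.from_matrix(M.T@W).as_rotvec())
E
```

```text
[0.4488 0.399  0.2815] [ 0.5411  0.4526  1.4578 -0.0007  1.225  -0.4749] 0.049920979761920795 24.990029633045197 [ 1.3739  0.0966 -0.8501]
shift mm [-561.6256 -503.7387    0.7625]
turn [ 0.0051  0.0034 -0.0043]
```

Call:
drive_tool(
  deltas=[
    [[-15,-14,0,0,0,0],[-28,-25,0,0,0,0],[-28,-25,0,0,0,0],[-28,-25,0,0,0,0],[-28,-25,0,0,0,0],[-28,-25,0,0,0,0],[-28,-25,0,0,0,0],[-28,-25,0,0,0,0]],
  ],
)

```text
time: 5.45
position: [0.5286, 0.1252, 0.2765]
tool_rot: [0.271, 0.963, -0.001, -0.001]
ft_force: [1.0, 0.1, -0.6]
grip_width: 0.0499
grip_force: 25.0
```

Call:
drive_tool(
  deltas=[
    [[-28,-25,0,0,0,0],[-28,-25,0,0,0,0],[-28,-25,0,0,0,0],[-28,-25,0,0,0,0],[-28,-25,0,0,0,0],[-28,-25,0,0,0,0],[-28,-25,0,0,0,0],[-28,-25,0,0,0,0]],
  ],
)

```text
time: 6.12
position: [0.6153, -0.162, 0.2763]
tool_rot: [0.271, 0.963, -0.0, -0.001]
ft_force: [0.8, 0.4, -0.0]
grip_width: 0.0498
grip_force: 25.0
```

Call:
drive_tool(
  deltas=[
    [[-28,-25,0,0,0,0],[-28,-25,0,0,0,0],[-28,-25,0,0,0,0],[-28,-25,0,0,0,0],[-14,-14,0,0,0,0],[0,0,0,0,0,0],[0,0,0,0,0,0],[0,0,0,0,0,0]],
  ],
)

```text
time: 6.78
position: [0.6631, -0.3222, 0.2758]
tool_rot: [0.271, 0.963, 0.001, -0.001]
ft_force: [0.1, -0.2, -0.5]
grip_width: 0.0495
grip_force: 25.0
```

```bash
python3 - <<'E'
from h import *
from rig import sensors,eyes
o=sensors.get_obs();c=eyes.camera("wrist");pickle.dump((o,c),open("c2.pkl","wb"));print(o["position"],o["tool_rot"],o["q"],o["grip_force"])
cv2.imwrite("pics/w2.png",c["img"][:,:,::-1])
E
```

```text
[ 0.66311974 -0.32221164  0.27584822] [ 2.70986715e-01  9.62582060e-01  5.87472091e-04 -1.27814832e-03] [-6.03550079e-01  6.64227931e-01  1.07426297e+00  2.89554166e-04
  1.40590061e+00 -1.62555787e+00] 25.000064894557
```

View pics/w2.png

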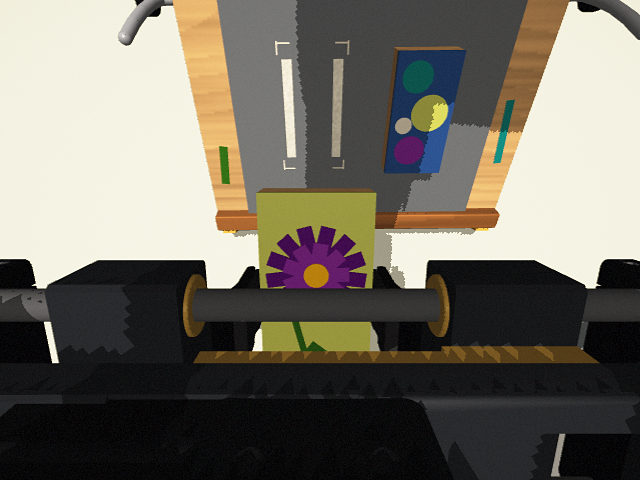

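Wrist picture: the strips run (287,60)-(291,157) and (337,60)-(337,156), and the mounted panel's face is about (388..462, 50..172). The held panel's far edge is at (257..376, 193), so it sits square in the fingers.

```bash
cat > place.py <<'E'
from h import *
np.set_printoptions(precision=4,suppress=True)
def quad(m):
    c=max(cv2.findContours(m,0,2)[0],key=cv2.contourArea);hull=cv2.convexHull(c)
    e=1.
    while True:
        a=cv2.approxPolyDP(hull,e,True)
        if len(a)<=4: break
        e+=.3
    # refine sides by line fit
    a=a.reshape(-1,2).astype(float);P=c.reshape(-1,2).astype(float);L=[]
    for i in range(4):
        p,q=a[i],a[(i+1)%4];d=(q-p)/np.linalg.norm(q-p);t=(P-p)@d;s=np.abs((P-p)@[-d[1],d[0]]);ln=np.linalg.norm(q-p)
        w=(t>.12*ln)&(t<.88*ln)&(s<3);v=cv2.fitLine(P[w].astype(np.float32),cv2.DIST_HUBER,0,.01,.01).ravel();L.append(np.cross([v[2],v[3],1],[v[2]+v[0],v[3]+v[1],1]))
    r=np.array([np.cross(L[i-1],L[i]) for i in range(4)]);return r[:,:2]/r[:,2:]
def ordr(q): # UL,UR,LR,LL in image
    q=q[np.argsort(q[:,1])];u=q[:2][np.argsort(q[:2,0])];l=q[2:][np.argsort(q[2:,0])];return np.array([u[0],u[1],l[1],l[0]])
def run(o,c,boxes,bl):
    h=cv2.cvtColor(c["img"],cv2.COLOR_RGB2HSV);g=c["img"].min(2);pix=[];obj=[]
    for (x0,y0,x1,y1),yc in zip(boxes,(21,-21)):
        sub=g[y0:y1,x0:x1];t,m=cv2.threshold(sub,0,255,cv2.THRESH_OTSU);n,lab,st,_=cv2.connectedComponentsWithStats(m)
        m=(lab==1+np.argmax(st[1:,4])).astype(np.uint8)*255
        q=ordr(quad(m))+[x0,y0];print("strip",q.tolist())
        pix+=[(q[0]+q[1])/2,(q[2]+q[3])/2];obj+=[[.042,yc/1e3,0],[-.042,yc/1e3,0]]
    x0,y0,x1,y1=bl;hh=h[y0:y1,x0:x1];m=cv2.inRange(hh,(100,130,50),(125,255,255))
    m=cv2.morphologyEx(m,cv2.MORPH_CLOSE,np.ones((15,15)));q=ordr(quad(m))+[x0,y0];print("blue",q.tolist())
    pix+=list(q);obj+=[[.05,-.065,.02],[.05,-.115,.02],[-.05,-.115,.02],[-.05,-.065,.02]]
    f,cx,cy,M,p=cam(c,o);K=np.array([[f,0,cx],[0,f,cy],[0,0,1]]);obj=np.array(obj);pix=np.array(pix)
    ok,rv,tv=cv2.solvePnP(obj,pix,K,None,flags=cv2.SOLVEPNP_SQPNP);ok,rv,tv=cv2.solvePnP(obj,pix,K,None,rv,tv,True)
    print("reproj",(cv2.projectPoints(obj,rv,tv,K,None)[0].reshape(-1,2)-pix).tolist())
    F=np.diag([1,-1,-1.]);Rw=M@F@cv2.Rodrigues(rv)[0];tw=p+M@F@tv.ravel()
    print("place",tw,"\n",Rw,"tilt",np.degrees(np.arccos(Rw[2,2])),"az",np.degrees(np.arctan2(Rw[1,0],Rw[0,0])),"roll",np.degrees(np.arcsin(Rw[2,1])))
    return Rw,tw
E
python3 - <<'E'
from place import *
o,c=pickle.load(open("c2.pkl","rb"))
print(run(o,c,[(279,55,302,163),(325,55,347,163)],(375,38,475,185))[1])
E
```

```text
strip [[281.508237665599, 62.0], [290.7381656917696, 62.0], [294.7288265345083, 156.0], [287.4287778642031, 156.0]]Traceback (most recent call last):
  File "<stdin>", line 3, in <module>
  File "place.py", line 23, in run
    q=ordr(quad(m))+[x0,y0];print("strip",q.tolist())
           ~~~~^^^
  File "place.py", line 14, in quad
    w=(t>.12*ln)&(t<.88*ln)&(s<3);v=cv2.fitLine(P[w].astype(np.float32),cv2.DIST_HUBER,0,.01,.01).ravel();L.append(np.cross([v[2],v[3],1],[v[2]+v[0],v[3]+v[1],1]))
                                    ~~~~~~~~~~~^^^^^^^^^^^^^^^^^^^^^^^^^^^^^^^^^^^^^^^^^^^^^^^^^^
cv2.error: OpenCV(4.12.0) /io/opencv/modules/imgproc/src/linefit.cpp:50: error: (-215:Assertion failed) count > 0 in function 'fitLine2D_wods'
```

```bash
python3 - <<'E'
s=open("place.py").read()
s=s.replace("findContours(m,0,2)","findContours(m,0,1)")
s=s.replace('''q=ordr(quad(m))+[x0,y0];print("strip",q.tolist())
        pix+=[(q[0]+q[1])/2,(q[2]+q[3])/2];''','''r,cc=np.nonzero(m);ys=np.unique(r);a=np.polyfit(r,cc,1);e=np.array([ys[0]-.5,ys[-1]+.5]);q=np.c_[np.polyval(a,e)+x0,e+y0];print("strip",q.tolist())
        pix+=list(q);''')
open("place.py","w").write(s)
E
python3 - <<'E'
from place import *
o,c=pickle.load(open("c2.pkl","rb"))
run(o,c,[(279,56,302,163),(325,56,347,163)],(375,38,475,185))
E
```

```text
strip [[285.9121179356445, 58.5], [291.18636410889735, 157.5]]
strip [[337.85739585801804, 58.5], [335.3593388619859, 156.5]]
blue [[398.91255531013496, 51.54358545650184], [465.4361739907697, 49.64647027240298], [437.7406211056536, 172.0], [384.4133177807661, 172.0]]
reproj [[-0.028780376496285953, 0.6174660427253116], [-0.06842833399184656, -0.3686738889051071], [0.1458365429413675, -0.06330752366156389], [-0.13518303357858485, -0.15065828473998977], [0.16976947872728942, -0.6887807299446322], [-0.08409121474608128, 0.36424658946370414], [0.2322095351248663, -0.36508340034271214], [-0.27406159203701463, 0.6335005425676741]]
place [ 0.5753 -0.2724  0.0935] 
 [[-0.7865 -0.5073  0.3521]
 [ 0.4731 -0.8615 -0.1846]
 [ 0.397   0.0214  0.9176]] tilt 23.425845399875207 az 148.9753080084352 roll 1.227463535079344
```

```bash
cat > goal.py <<'E'
from h import *
from rig import sensors
np.set_printoptions(precision=4,suppress=True)
def frame(tilt,az):
    t,a=np.radians([tilt,az]);x=np.array([np.cos(t)*np.cos(a),np.cos(t)*np.sin(a),np.sin(t)]);y=np.array([-np.sin(a),np.cos(a),0]);return np.c_[x,y,np.cross(x,y)]
def go(P,F,off):
    o=sensors.get_obs();M=R.from_quat(o["tool_rot"]).as_matrix();W=np.c_[F[:,0],-F[:,1],-F[:,2]]
    t=P+F@np.array(off)/1000
    print("pos",o["position"],"q",o["q"],"f",o["ft_force"],"mom",o["moment"],"grip",o["grip_force"],o["grip_width"])
    print("in place frame: tcp mm",F.T@(o["position"]-P)*1000,"force",F.T@o["ft_force"])
    print("shift (cur tool)",M.T@(t-o["position"])*1000,"shift(goal axes)",W.T@(t-o["position"])*1000,"turn",R.from_matrix(M.T@W).as_rotvec())
E
python3 - <<'E'
from goal import *
go(np.array([.5757,-.2724,.093]),frame(23.3,148.7),[-100,0,130])
o,c=pickle.load(open("c2.pkl","rb"));k=cam(c,o);M=R.from_quat(o["tool_rot"]).as_matrix()
n=-M[:,2];P=onplane(k,[[257.5,193],[376,193]],n,n@(o["position"]+M@[0,0,.0041]));print("held corners in tool mm",(P-o["position"])@M*1000)
E
```

```text
pos [ 0.6634 -0.3216  0.2763] q [-0.6027  0.6636  1.0744  0.0003  1.4056 -1.6256] f [ 0.1591  0.5298 -0.3687] mom [ 0.0677 -0.0319  0.0835] grip 25.000097528100014 0.04959405026243698
in place frame: tcp mm [-19.8219  -3.4799 208.0606] force [-0.018  -0.5353 -0.3937]
shift (cur tool) [-42.9816  -3.4482 103.3188] shift(goal axes) [-80.1781  -3.4799  78.0606] turn [ 0.0007  0.4046 -0.0016]
held corners in tool mm [[ 49.3537 -24.7536   4.1   ]
 [ 49.3347  24.311    4.1   ]]
```

Call:
drive_tool(
  deltas=[
    [[0,0,0,0,0.1,0],[0,0,0,0,0.102,0],[0,0,0,0,0.102,0],[-27,-1,26,0,0.1,0],[-27,-1,26,0,0,0],[-26,-1,26,0,0,0],[0,0,0,0,0,0],[0,0,0,0,0,0]],
  ],
)

```text
time: 7.5
position: [0.7004, -0.3473, 0.1704]
tool_rot: [0.264, 0.942, 0.056, -0.198]
ft_force: [-0.0, 0.2, 0.3]
grip_width: 0.0498
grip_force: 25.0
```

```bash
python3 - <<'E'
from goal import *
from rig import eyes
o=sensors.get_obs();c=eyes.camera("wrist");pickle.dump((o,c),open("c3.pkl","wb"))
P=np.array([.5757,-.2724,.093]);F=frame(23.3,148.7);go(P,F,[0,0,60])
k=cam(c,o)
for y in(21,-21):print(proj(k,P+np.array([[.042,y/1e3,0],[-.042,y/1e3,0]])@F.T))
print(proj(k,P+np.array([[.05,-.065,.02],[.05,-.115,.02],[-.05,-.115,.02],[-.05,-.065,.02]])@F.T))
cv2.imwrite("pics/w3.png",c["img"][:,:,::-1])
E
```

```text
pos [ 0.7016 -0.3482  0.1752] q [-0.5959  1.0327  0.6049 -0.0202  1.9101 -1.6221] f [0.3781 0.2792 1.1732] mom [-0.0651 -0.2229  0.0034] grip 25.0000412017107 0.05005175655467735
in place frame: tcp mm [-102.4768   -0.67    133.634 ] force [ 0.3005 -0.435   1.1479]
shift (cur tool) [102.4776  -0.8115  73.6314] shift(goal axes) [102.4768  -0.67    73.634 ] turn [ 0.0006  0.     -0.001 ]
[[285.1201  36.8012]
 [287.5675 159.9198]]
[[345.1602  36.7133]
 [343.1216 159.8372]]
[[416.9534  12.273 ]
 [495.3165  12.1585]
 [478.3983 171.6192]
 [407.5067 171.7247]]
```

View pics/w3.png

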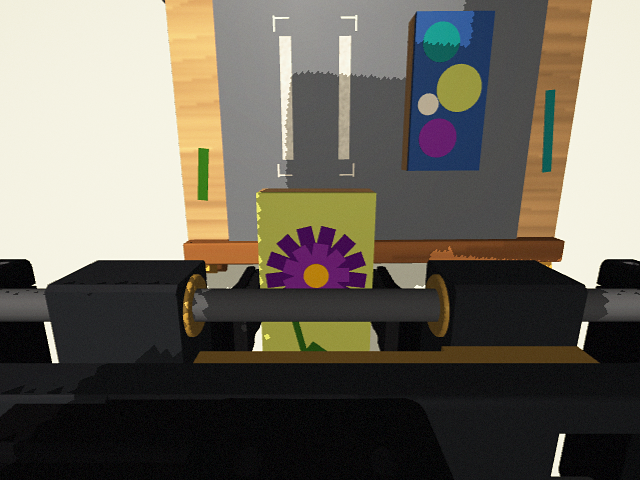

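Wrist picture: the strips run (285,37)-(287,160) and (345,37)-(344,160), and the blue face is (417..494, 12..170). These agree with the prediction to about a pixel. I'll measure once more now that the arm has settled.

```bash
python3 - <<'E'
from place import *
from rig import eyes,sensors
import goal
for i in range(2):
    o=sensors.get_obs();c=eyes.camera("wrist");print(o["time"],o["position"],abs(o["joint_velocities"]).max())
    Rw,tw=run(o,c,[(274,30,300,170),(335,30,355,170)],(400,3,505,182))
F=goal.frame(23.3,148.7);P=np.array([.5757,-.2724,.093]);print(F.T@(tw-P)*1000)
goal.go(P,F,[0,0,60])
E
```

```text
7.55 [ 0.7016 -0.3482  0.1752] 0.08974698761148901
strip [[285.8744653834663, 36.5], [284.1304855832042, 158.5]]
strip [[344.6752886608075, 36.5], [343.77393231573234, 75.5]]
blue [[416.2913367226573, 13.0], [491.2620383597076, 13.0], [475.1413124703705, 169.0], [403.03188618246236, 169.0]]
reproj [[9.129414604806414, -8.945391761383377], [2.925052682598505, -19.487872153284314], [4.993748504770281, -5.5032497349033065], [-3.6294329345290635, 67.45154929610538], [-1.1707627761013555, -4.543653210622637], [-3.746521345053793, -0.17636568283546694], [-5.000232395002342, -10.271486798735395], [-2.5492482165212778, -15.482519441142585]]
place [ 0.5607 -0.2611  0.083 ] 
 [[-0.7815 -0.594   0.1911]
 [ 0.5709 -0.8042 -0.1651]
 [ 0.2518 -0.0199  0.9676]] tilt 14.62764568025293 az 143.84911831980088 roll -1.1380416414969172
7.6 [ 0.7025 -0.349   0.1785] 0.05486514646960063
strip [[286.31708678059687, 37.5], [284.9066165772789, 158.5]]
strip [[344.7470343329122, 29.5], [343.08900469680265, 157.5]]
blue [[417.19447056451213, 14.0], [489.6447686955113, 14.0], [473.5611406722225, 168.0], [398.123
[... 267 characters left out ...]
32975988278372], [-2.082140759625929, 1.4305938253190789], [5.057897731730236, 1.0901649908446416]]
place [ 0.574  -0.2726  0.0942] 
 [[-0.7709 -0.523   0.3636]
 [ 0.4773 -0.8523 -0.2141]
 [ 0.4218  0.0085  0.9066]] tilt 24.95511897002997 az 148.2372755582063 roll 0.4874022251095165
[1.7358 1.039  0.5622]
pos [ 0.7029 -0.3495  0.1803] q [-0.5963  1.027   0.6021 -0.0203  1.9097 -1.6221] f [-0.242   0.1344 -0.1302] mom [-0.0359 -0.2157  0.0273] grip 24.999917820096016 0.04994467755018477
in place frame: tcp mm [-102.1044   -0.2436  139.0372] force [ 0.2025  0.0109 -0.2289]
shift (cur tool) [102.8024  -0.4165  78.1264] shift(goal axes) [102.1044  -0.2436  79.0372] turn [ 0.0003  0.0089 -0.0015]
```

Call:
drive_tool(
  deltas=[
    [[0,0,0,0,0,0],[0,0,0,0,0,0],[0,0,0,0,0,0],[0,0,0,0,0,0],[0,0,0,0,0,0]],
  ],
)

```text
time: 8.07
position: [0.7019, -0.3498, 0.176]
tool_rot: [0.266, 0.943, 0.054, -0.193]
ft_force: [0.2, 0.1, -0.5]
grip_width: 0.0496
grip_force: 25.0
```

```bash
python3 - <<'E'
s=open("place.py").read()
s=s.replace("t,m=cv2.threshold(sub,0,255,cv2.THRESH_OTSU)","m=cv2.adaptiveThreshold(cv2.GaussianBlur(g,(3,3),0),255,0,0,41,-18)[y0:y1,x0:x1]")
s=s.replace("(100,130,50),(125,255,255)","(95,90,20),(130,255,255)").replace("np.ones((15,15))","np.ones((5,5))")
s=s.replace("m=cv2.morphologyEx(m,cv2.MORPH_CLOSE,np.ones((5,5)))","m=cv2.copyMakeBorder(m,0,0,0,0,0);m=cv2.drawContours(np.zeros_like(m),[cv2.convexHull(max(cv2.findContours(m,0,1)[0],key=cv2.contourArea))],0,255,-1)")
open("place.py","w").write(s)
E
python3 - <<'E'
from place import *
from rig import eyes,sensors
import goal
for i in range(2):
    o=sensors.get_obs();c=eyes.camera("wrist");print(o["time"],o["position"],abs(o["joint_velocities"]).max())
    Rw,tw=run(o,c,[(274,27,300,170),(335,27,355,170)],(400,1,505,182))
pickle.dump((o,c),open("c4.pkl","wb"))
F=goal.frame(23.3,148.7);P=np.array([.5757,-.2724,.093]);print(F.T@(tw-P)*1000)
goal.go(P,F,[0,0,60])
E
```

```text
8.0667 [ 0.7019 -0.3498  0.176 ] 0.011217593522144553
strip [[286.4501789354824, 35.5], [288.6971314375684, 158.5]]
strip [[345.7997248312876, 34.5], [344.4951932587786, 156.5]]
blue [[415.34791325039555, 11.0], [493.25267397938484, 11.0], [477.0071116589286, 166.59622663886844], [406.66262418305786, 168.49893807810466]]
reproj [[-0.4356438227147805, 0.1197410443426179], [0.6491558630368104, -1.131254586721866], [-0.5347293019012227, 0.6718561958342093], [-0.5127945464273012, 0.3375065372858046], [0.7052835809336102, -0.009850227093892272], [-0.3269194799127604, -0.5585672236270227], [-0.3136483472644045, 0.8929324585729148], [0.7497074488061344, -0.321391345485182]]
place [ 0.5753 -0.2728  0.0938] 
 [[-0.7869 -0.5119  0.3447]
 [ 0.4712 -0.8591 -0.2   ]
 [ 0.3985  0.005   0.9172]] tilt 23.484447440148436 az 149.0871706214607 roll 0.28686062498679815
8.1167 [ 0.7018 -0.3498  0.1755] 0.010583258336608472
strip [[286.34171441548597, 34.5], [288.68138932917543, 158.5]]
strip [[345.75964135554386, 34.5], [344.5925395081853, 156.5]]
blue [[415.429693008078, 11.263785983387681], [493.676201
[... 342 characters left out ...]
60100623], [-0.14382335543473346, 0.18640109247417058], [0.6252992867761691, 0.8592318264927314]]
place [ 0.5751 -0.2727  0.0936] 
 [[-0.7874 -0.5134  0.3412]
 [ 0.4715 -0.8582 -0.2031]
 [ 0.3971  0.001   0.9178]] tilt 23.396464698048682 az 149.08544543086242 roll 0.056719753186733335
[0.5877 0.5299 0.4478]
pos [ 0.7018 -0.3498  0.1752] q [-0.5975  1.0329  0.6038 -0.0202  1.9084 -1.6221] f [-0.771   0.6871  0.0369] mom [-0.1113 -0.2981 -0.0381] grip 24.99994195997715 0.0496431851582348
in place frame: tcp mm [-103.3808    0.6273  133.9752] force [ 0.9475 -0.1865 -0.3678]
shift (cur tool) [103.5758   0.2995  73.7039] shift(goal axes) [103.3808   0.6273  73.9752] turn [ 0.001   0.0026 -0.0024]
```

Call:
drive_tool(
  deltas=[
    [[26,0,15,0,0.002,-0.004],[26,0,19,0,0,-0.003],[26,0,19,0,0,0],[25,0,15,0,0,0],[0,0,6,0,0,0],[0,0,0,0,0,0],[0,0,0,0,0,0],[0,0,0,0,0,0]],
  ],
)

```text
time: 8.83
position: [0.5977, -0.2869, 0.1481]
tool_rot: [0.262, 0.944, 0.055, -0.192]
ft_force: [0.5, 0.2, 0.2]
grip_width: 0.0497
grip_force: 25.0
```

Call:
drive_tool(
  deltas=[
    [[0,0,0,0,0,0],[0,0,0,0,0,0],[0,0,0,0,0,0],[0,0,0,0,0,0]],
  ],
)

```text
time: 9.17
position: [0.5964, -0.2859, 0.1476]
tool_rot: [0.262, 0.944, 0.055, -0.194]
ft_force: [0.7, -0.4, -0.5]
grip_width: 0.0495
grip_force: 25.0
```

```bash
python3 - <<'E'
from goal import *
go(np.array([.5753,-.2726,.0936]),frame(23.4,149.0),[0,0,34])
E
```

```text
pos [ 0.5964 -0.2859  0.1476] q [-0.6058  0.8552  1.0976 -0.0225  1.5936 -1.6307] f [ 0.6665 -0.405  -0.4769] mom [-0.054  -0.2614  0.034 ] grip 24.999994039535522 0.04953768468483896
in place frame: tcp mm [-1.4666  0.496  59.4504] force [-0.9052  0.0038 -0.128 ]
shift (cur tool) [ 1.5437  0.4189 25.4472] shift(goal axes) [ 1.4666  0.496  25.4504] turn [ 0.003   0.003  -0.0002]
```

Now down to about 10 mm off the face (the back sits 24 mm ahead of the TCP).

Call:
drive_tool(
  deltas=[
    [[1.5,0.5,8,0.003,0.003,0],[0,0,10,0,0,0],[0,0,7,0,0,0],[0,0,0,0,0,0],[0,0,0,0,0,0],[0,0,0,0,0,0],[0,0,0,0,0,0]],
  ],
)

```text
time: 9.75
position: [0.5869, -0.2795, 0.1256]
tool_rot: [0.262, 0.944, 0.054, -0.195]
ft_force: [-0.4, 0.3, -0.3]
grip_width: 0.0499
grip_force: 25.0
```

```bash
python3 - <<'E'
from goal import *
from rig import eyes
go(np.array([.5753,-.2726,.0936]),frame(23.4,149.0),[0,0,24])
a=eyes.camera("side")["img"][235:355,395:545,::-1];b=eyes.camera("scene")["img"][150:270,95:245,::-1]
cv2.imwrite("pics/near.png",cv2.resize(np.hstack([a,b]),(800,320),interpolation=cv2.INTER_CUBIC))
E
```

```text
pos [ 0.5869 -0.2795  0.1256] q [-0.6049  0.8656  1.1435 -0.0254  1.5398 -1.6285] f [-0.3658  0.2551 -0.2711] mom [-0.0995 -0.2852 -0.053 ] grip 24.999966993927956 0.049926210918455345
in place frame: tcp mm [ 0.2818 -0.021  34.7089] force [ 0.3007 -0.0303 -0.4255]
shift (cur tool) [-0.2786 -0.0204 10.7089] shift(goal axes) [-0.2818 -0.021  10.7089] turn [-0.0001  0.0003 -0.0001]
```

View pics/near.png

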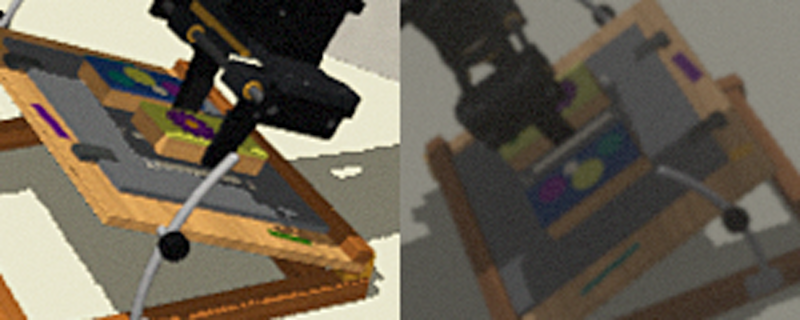

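The composite picture shows the held panel parallel to the board and level with the blue panel, clear of the stay. A strip edge is just visible at about (205,170) on the left half. Now easing in.

Call:
drive_tool(
  deltas=[
    [[0,0,3,0,0,0],[0,0,3,0,0,0],[0,0,2,0,0,0],[0,0,0,0,0,0],[0,0,0,0,0,0],[0,0,0,0,0,0]],
  ],
)

```text
time: 10.35
position: [0.5839, -0.2777, 0.1179]
tool_rot: [0.262, 0.944, 0.054, -0.196]
ft_force: [-0.2, 0.1, -0.4]
grip_width: 0.0499
grip_force: 25.0
```

Call:
drive_tool(
  deltas=[
    [[0,0,1,0,0,0],[0,0,0,0,0,0],[0,0,0,0,0,0]],
  ],
)

```text
time: 10.6
position: [0.5835, -0.2774, 0.117]
tool_rot: [0.262, 0.944, 0.054, -0.196]
ft_force: [0.5, 0.2, -0.3]
grip_width: 0.0498
grip_force: 25.0
```

Call:
drive_tool(
  deltas=[
    [[0,0,1,0,0,0],[0,0,0,0,0,0],[0,0,0,0,0,0]],
  ],
)

```text
time: 10.85
position: [0.5833, -0.2773, 0.1162]
tool_rot: [0.262, 0.944, 0.054, -0.196]
ft_force: [0.3, -0.1, 0.3]
grip_width: 0.0496
grip_force: 25.0
```

```bash
python3 - <<'E'
from goal import *
go(np.array([.5753,-.2726,.0936]),frame(23.4,149.0),[0,0,24])
E
```

```text
pos [ 0.5833 -0.2773  0.1162] q [-0.6052  0.8712  1.1608 -0.0255  1.5175 -1.6282] f [ 0.3422 -0.1272  0.3414] mom [-0.0933 -0.2314  0.019 ] grip 24.999993592500687 0.04957872292156848
in place frame: tcp mm [ 0.4559 -0.047  24.4106] force [-0.1937 -0.0672  0.4558]
shift (cur tool) [-0.456  -0.047   0.4105] shift(goal axes) [-0.4559 -0.047   0.4106] turn [-0.     -0.0002 -0.0001]
```

Call:
drive_tool(
  deltas=[
    [[-0.4,0,0.7,0,0,0],[0,0,0,0,0,0],[0,0,0,0,0,0]],
  ],
)

```text
time: 11.1
position: [0.5833, -0.2773, 0.1161]
tool_rot: [0.262, 0.944, 0.054, -0.196]
ft_force: [-0.6, 0.7, 4.1]
grip_width: 0.0502
grip_force: 25.0
```

Call:
drive_tool(
  deltas=[
    [[0,0,0.7,0,0,0],[0,0,0,0,0,0],[0,0,0,0,0,0]],
  ],
)

```text
time: 11.35
position: [0.5833, -0.2773, 0.1161]
tool_rot: [0.262, 0.944, 0.054, -0.195]
ft_force: [-0.2, 0.4, 6.4]
grip_width: 0.0499
grip_force: 25.0
```

Call:
drive_tool(
  deltas=[
    [[0,0,0.7,0,0,0],[0,0,0,0,0,0],[0,0,0,0,0,0],[0,0,0,0,0,0]],
  ],
)

```text
time: 11.68
position: [0.5833, -0.2774, 0.1161]
tool_rot: [0.262, 0.944, 0.054, -0.195]
ft_force: [-0.7, -0.4, 9.1]
grip_width: 0.0499
grip_force: 25.0
```

```bash
python3 - <<'E'
from goal import *
from rig import eyes
P=np.array([.5753,-.2726,.0936]);F=frame(23.4,149.0)
go(P,F,[0,0,24])
o=sensors.get_obs();print("moment place frame",F.T@o["moment"])
c=eyes.camera("wrist");k=cam(c,o);pickle.dump((o,c),open("c5.pkl","wb"))
cv2.imwrite("pics/w5.png",c["img"][0:300,150:550,::-1].repeat(2,0).repeat(2,1))
E
```

```text
pos [ 0.5833 -0.2774  0.1161] q [-0.6052  0.8709  1.1617 -0.0256  1.5159 -1.6281] f [-0.7496 -0.3899  9.1399] mom [ 0.2706  0.3194 -0.0092] grip 25.00117912888527 0.04987109625695425
in place frame: tcp mm [ 0.3855 -0.0368 24.3123] force [4.0353 0.7203 8.2127]
shift (cur tool) [-0.3852 -0.0367  0.3126] shift(goal axes) [-0.3855 -0.0368  0.3123] turn [-0.0001  0.0009 -0.0002]
moment place frame [-0.0656 -0.4131  0.0183]
```

View pics/w5.png

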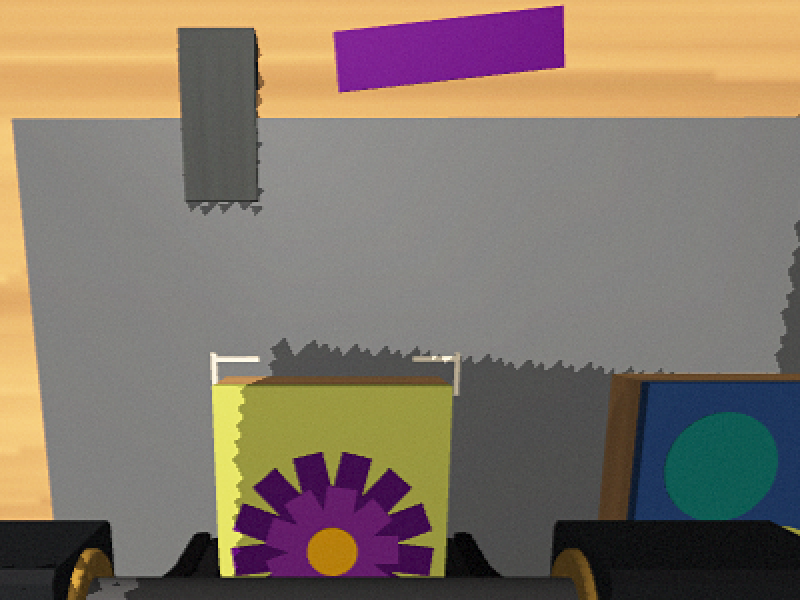

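Wrist picture: the panel is square inside the corner marks at crop (212,355) and (459,355), and its top edge is level with the blue panel's. I'll relieve the 4 N along the slope and hold.

Call:
drive_tool(
  deltas=[
    [[0.8,0,0.3,0,0,0],[0,0,0,0,0,0],[0,0,0,0,0,0],[0,0,0,0,0,0],[0,0,0,0,0,0]],
  ],
)

```text
time: 12.15
position: [0.5833, -0.2773, 0.1161]
tool_rot: [0.262, 0.944, 0.054, -0.194]
ft_force: [2.3, -0.1, 8.9]
grip_width: 0.0497
grip_force: 25.0
```

```bash
python3 - <<'E'
from goal import *
go(np.array([.5753,-.2726,.0936]),frame(23.4,149.0),[0,0,24])
E
```

```text
pos [ 0.5833 -0.2773  0.1161] q [-0.6053  0.8698  1.1635 -0.0254  1.513  -1.6282] f [ 2.3384 -0.1438  8.8808] mom [ 0.1649  0.1455 -0.0372] grip 25.001355484128 0.04972585927319193
in place frame: tcp mm [ 0.4461 -0.0617 24.3334] force [ 1.6195 -1.0811  8.9758]
shift (cur tool) [-0.4451 -0.0616  0.3348] shift(goal axes) [-0.4461 -0.0617  0.3334] turn [-0.0001  0.003  -0.0002]
```

Call:
drive_tool(
  deltas=[
    [[0.3,0,0,0,0,0],[0,0,0,0,0,0],[0,0,0,0,0,0],[0,0,0,0,0,0],[0,0,0,0,0,0],[0,0,0,0,0,0],[0,0,0,0,0,0],[0,0,0,0,0,0]],
  ],
)

```text
time: 12.82
position: [0.5833, -0.2773, 0.1161]
tool_rot: [0.262, 0.944, 0.054, -0.194]
ft_force: [2.0, -0.1, 8.7]
grip_width: 0.0498
grip_force: 25.0
```

Call:
drive_tool(
  deltas=[
    [[0,0,0,0,0,0],[0,0,0,0,0,0],[0,0,0,0,0,0],[0,0,0,0,0,0],[0,0,0,0,0,0],[0,0,0,0,0,0],[0,0,0,0,0,0],[0,0,0,0,0,0]],
  ],
)

```text
time: 13.48
position: [0.5833, -0.2773, 0.1161]
tool_rot: [0.262, 0.944, 0.054, -0.194]
ft_force: [2.4, -1.3, 8.6]
grip_width: 0.0499
grip_force: 25.0
```

```bash
python3 - <<'E'
from goal import *
go(np.array([.5753,-.2726,.0936]),frame(23.4,149.0),[0,0,24])
from rig import ticket
o=sensors.get_obs()
if 4<o["ft_force"][2]<18 and o["grip_force"]>20: print(ticket.hand_in())
E
```

```text
pos [ 0.5833 -0.2773  0.1161] q [-0.6053  0.8694  1.164  -0.0254  1.5121 -1.6282] f [ 2.4039 -1.272   8.6201] mom [0.1001 0.0344 0.0091] grip 25.00125266611576 0.049889587768687446
in place frame: tcp mm [ 0.4438 -0.0514 24.3511] force [ 0.9312 -0.1478  8.9897]
shift (cur tool) [-0.4424 -0.0513  0.3527] shift(goal axes) [-0.4438 -0.0514  0.3511] turn [-0.      0.0038 -0.0002]
the job is handed in; nothing more can be done
None
```

The flower panel is on the backing board over the two strips, about half a millimetre from the measured place; it is still gripped and pressed with about 9 N, and I handed the job in at 13.5 s (no verdict came back).

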